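# Bring the filter of an enclosed slide into the beam with the drive pin

### The arm

A 6-joint arm with a two-finger parallel gripper is mounted at the origin on a cart in front of the work surface, level with it; the furniture and walls round the work are solid. World frame = base frame: x ahead of the robot, y to its left, z up, the work surface at z = 0. Lengths are in m, angles in rad, forces in N, time in s.
With the tool pointing down it reaches from about 0.375 to 0.975 m from the base axis. Payload 3.8 kg.
Tool frame: the origin (TCP) lies on the centre line of the jaws, within the pads' length; the fingertips stand 14 mm ahead of it and the grasp point (between the pads) lies 5 mm behind it; z points along the fingers, x is the direction in which the jaws open and shut, and the axes are right-handed (so a half turn about z gives the same grasp; the last joint's range is limited). The gripper opens to 85 mm and grips with 20 to 120 N. Pads are 22 mm wide; open, the fingers measure 114 mm over their backs; the gripper's body (76 mm by 85 mm) begins 54 mm behind the grasp point. The pads swing forward as they close: fully open they stand 13 mm farther back than shut.
Start: joints at [-1.167, 0.264, 1.604, -0, 1.274, -0.037], TCP at [0.288, -0.61, 0.245] pointing down, gripper open.
Joint ranges: [-2.63, 2.63], [-0.94, 2.18], [0.31, 2.57], [-1.31, 4.45], [0, 2.66], [-2.55, 2.55]. Speed limits (rad/s): [2.57, 2.57, 3.14, 3.14, 3.14, 3.14].

### API

Orientations are given as a rotation vector (axis times angle).
In Python, from workcell import bot gives the robot as it stands. The module is installed in compiled form; this text tells all that it offers.
- The arm moves only by the tool arm_command, never from a script. Its argument "steps" is one flat list of numbers, 7 for each row, row after row: the shift along the tool's x, y, z in units of 30 mm (1.0 is 30 mm), then the turn, a rotation vector about the tool's x, y, z in units of 6 degrees (1.0 is 6 degrees), then the opening, from 0 (shut) to 1 (fully open). In form: [tx, ty, tz, ax, ay, az, fingers, tx, ty, tz, ax, ay, az, fingers, ...]. A call has 1 to 10 rows; each row shifts and turns the commanded pose from where the row before left it, along the tool's axes as they then stand; what a row does not reach is not made up. A row lasts 1/8 s, in which the tool goes at most 62.5 mm and 10.7 degrees, less where a joint would pass 70% of its speed; a pose out of reach is approached as far as the arm can. A call is refused whole if a number of a shift passes 1 or a number of a turn 1, either way. A call with a gripper value outside its range is refused whole. The fingers move at their own pace and stop on an object; "squeeze" is the grip in N (left out, the last holds). Time passes only in rows, so rows that do not move let the fingers close. It gives the time, the measured TCP pose, the force and the opening at its end, in the units of the state.
- bot.read_state(): the state, without advancing time (a new reading comes with each control period).
- bot.read_camera(name): name is "scene" or "top" or "wrist"; returns a dict with "img" (480x640x3 uint8, red, green, blue), "camera_matrix" (3x3 intrinsics, pixels), "k1" (the pictures are not rectified: a ray, as slopes to the right and down, at radius r is drawn at 1 + k1 r^2 times it, then the intrinsics apply), "pose" (4x4, takes a point from camera to world coordinates); the wrist camera has in their place "T_tool_cam" (4x4, takes a point from camera to tool coordinates, whose origin is the TCP and whose axes are the tool frame's). Camera axes: x right, y down, z forward; pixel columns grow to the right and rows downward; lengths in m; the calibration is good to about 2 mm. A picture is of the moment at which its call begins: read the wrist's pose just before it. There is no depth.
- bot.finish_job(): hands the job in, once; it reports no verdict.
The state is a dict: "time": time; "q": joint angles; "joint_vel": joint speeds; "joint_torque": joint torques, N m; "tool_pos": TCP position; "tcp_rot": TCP orientation; "wrist_force": force on the tool from outside, world axes, zero at the start; "torque": the same for the moment, N m; "width": opening from 0.0 (shut) to 1.0 (fully open).
Only numpy, scipy, OpenCV 4.12 (cv2) and the standard library are available. Lean on these libraries where they do the work, as an engineer would, in place of code of your own. Each camera call takes 0.05 s, during which the arm holds its last target.

### The job

Take the drive pin (the steel rod with the collar and round knob) out of the post rack, reach through the long slot of the black filter housing and feel along the hidden slide for its blind hole. Seat the pin fully in that hole, then use it to push the slide all the way to its stop at the beam-port end so that the filter stands in the beam, and leave the pin standing there. Be gentle: the slide is delicate and must never be loaded with more than 30 N, and the rack's other posts, the lens and the mirror must stay where they are.

Things in the scene. Friction and masses are not known exactly. Their poses are not given: they have to be found in the camera images.
- pin_head (a point): Centre of the round knob (20 mm across, 30 mm tall) on top of the upright drive pin; grasp here. Below it a collar 24 mm across, 4 mm thick, then a 12.7 mm rod. One rigid piece, about 0.11 kg, 95 mm long. +z runs from nose to knob; this point is 80 mm above the nose. At the start it stands in any one of the rack's three holes, nose 8 mm above the worktop.
- pin_nose (a point): Centre of the pin's flat lower end, 8.6 mm across, 80 mm below the knob's centre along the pin. From here the end widens as a taper over 4 mm to the 12.7 mm rod, which runs on to the collar 61 mm above the nose. Same axes as pin_head.
- post_rack: Aluminium block fixed to the worktop, 146 (x) x 44 (y) x 30 (z) mm; origin at the centre of its underside. Three blind holes 14 mm wide, 22 mm deep, in a row along its x axis at -46, 0 and +46 mm. They hold the drive pin and two plain posts. Keep the arm low and drawn in while it travels: an instrument frame's bar hangs 0.64 m above the worktop at world x = 0.6 m.
- filter_housing: Black light-tight box with a bare metal cover, fixed to the worktop, long along its y axis: 62 mm tall, 50 mm wide (x), on a foot plate 72 mm wide; y from -116 to +151 mm. Origin on the worktop under the slot's centre. Two round beam ports with metal flanges at y = +122 mm mark its +y end.
- slot_center (a point): Centre of the slot's mouth in the cover, 62 mm above the worktop, axes of the housing. The slot is 17 mm wide (x) and 84 mm long (y from -42 to +42 mm) with upright walls; 37.5 mm below the mouth lies the slide's flat upper face, which fills the slot's floor wherever the slide stands.
- slide_face (a point): Point on the slide's upper face at the middle of the slot, 24.5 mm above the worktop, fixed in the housing, axes of the housing. The face has one round blind hole, 14.2 mm wide, 17 mm deep, on the slot's centre line; its place along the slot is not measured: at the start anywhere from y = -32 to +16 mm.
- slide_stop (a point): Where the mouth of the hole's centre is when the slide is at its stop: fixed in the housing, 32 mm from the slot's middle towards the beam ports (+y), at the level of the slide's face. The slide runs along y only, against about 8 N of friction, and stays where it is left.
- rack_post_a: Plain steel post, 12.7 mm in diameter and 50 mm long, upright in a hole of the rack; origin at its foot. To be left alone.
- rack_post_b: Plain steel post, 12.7 mm in diameter and 50 mm long, upright in a hole of the rack; origin at its foot. To be left alone.
- lens: Lens in a ring on a short post, 32 x 32 x 66 mm, standing behind the beam port; origin at its foot. To be left alone.
- mirror: Mirror mount on a post, 39 x 40 x 70 mm, standing behind the lens; origin at its foot. To be left alone.

How it is judged:
By the outcome, as a careful person would: the job done as asked, in the order asked, and still so for the second after the job is handed in, with the robot touching nothing.
It also fails if it takes over 61 s, if anything falls off the work surface, if the arm or the gripper's body presses on something with over 40 N, if the wrist force passes 120 N, or if a joint passes its speed limit or range.

## Working session

There is one attempt and no reset: what is moved stays moved. The work goes in short steps, Python scripts to look and compute and a tool call to move; the robot and the scene stay as the last step left them, time stands still between calls to the robot, and variables do not carry over. Pictures are saved under pics/ and viewed, and the job is handed in when it is done.

Besides the shell and the picture viewer there is one more tool, called after "Request:" in YAML: its name, and indented under it one key for each argument. arm_command: Moves the arm, as the interface text tells. Its arguments: {"type":"object","properties":{"steps":{"type":"array","items":{"type":"number"}},"squeeze":{"type":"number"}},"required":["steps"]}

```bash
mkdir -p pics; ls
cat > h.py <<'E'
import numpy as np, cv2
from scipy.spatial.transform import Rotation as R
from workcell import bot
def cam(n):
    s=bot.read_state(); c=bot.read_camera(n)
    if n=='wrist':
        T=np.eye(4);T[:3,:3]=R.from_rotvec(s['tcp_rot']).as_matrix();T[:3,3]=s['tool_pos']
        c['pose']=T@c['T_tool_cam']
    return c
def ray(c,u,v):
    K=np.array(c['camera_matrix']);x=(u-K[0,2])/K[0,0];y=(v-K[1,2])/K[1,1]
    rd=np.hypot(x,y);r=rd
    for _ in range(30): r=rd/(1+c['k1']*r*r)
    f=r/rd if rd>0 else 1
    P=np.array(c['pose']);return P[:3,3],P[:3,:3]@np.array([x*f,y*f,1])
def onz(c,u,v,z):
    o,d=ray(c,u,v);return o+d*(z-o[2])/d[2]
def proj(c,p):
    P=np.array(c['pose']);q=P[:3,:3].T@(np.array(p)-P[:3,3]);x,y=q[0]/q[2],q[1]/q[2]
    f=1+c['k1']*(x*x+y*y);K=np.array(c['camera_matrix']);return K[0,0]*x*f+K[0,2],K[1,1]*y*f+K[1,2]
def save(c,n): cv2.imwrite('pics/'+n,cv2.cvtColor(c['img'],cv2.COLOR_RGB2BGR))
def st():
    s=bot.read_state()
    for k in s: print(k,np.round(s[k],4))
E
python3 - <<'E'
from h import *
import pickle
st()
for n in ['scene','top','wrist']:
    c=cam(n);save(c,n+'0.png');pickle.dump(c,open(n+'0.pkl','wb'));print(n,np.round(c['camera_matrix'],1).tolist(),c['k1'],np.round(c['pose'],3).tolist())
    if n=='wrist':print(np.round(c['T_tool_cam'],3).tolist())
E
```

```text
pics
time 0.0
q [-1.1669  0.2648  1.6054 -0.      1.2737 -0.0369]
joint_vel [-0.0008 -0.001  -0.0008 -0.0025 -0.0009 -0.0012]
joint_torque [ 1.80000e-03 -5.15116e+01 -3.67314e+01  2.00000e-04  1.32000e-02
  0.00000e+00]
tool_pos [ 0.2877 -0.6098  0.2439]
tcp_rot [-2.6523  1.6814  0.0029]
wrist_force [ 0.3894 -0.6205  0.0031]
torque [ 0.0155  0.0345 -0.0061]
width 0.9996
scene [[494.3, 0.0, 317.7], [0.0, 494.3, 240.0], [0.0, 0.0, 1.0]] -0.07036263110870411 [[-0.734, -0.481, 0.479, 0.172], [-0.679, 0.508, -0.531, 0.449], [0.012, -0.715, -0.699, 0.7], [0.0, 0.0, 0.0, 1.0]]
top [[607.1, 0.0, 321.6], [0.0, 607.1, 239.4], [0.0, 0.0, 1.0]] -0.18436746463907835 [[0.023, -0.986, 0.168, 0.382], [-1.0, -0.024, 0.001, 0.014], [0.003, -0.168, -0.986, 1.204], [0.0, 0.0, 0.0, 1.0]]
wrist [[426.3, 0.0, 316.9], [0.0, 426.3, 239.6], [0.0, 0.0, 1.0]] -0.06942150330009866 [[0.425, -0.858, -0.288, 0.36], [-0.905, -0.404, -0.132, -0.576], [-0.003, 0.317, -0.949, 0.374], [0.0, 0.0, 0.0, 1.0]]
[[1.0, -0.002, -0.001, -0.0], [0.002, 0.949, 0.317, -0.08], [0.0, -0.317, 0.949, -0.13], [0.0, 0.0, 0.0, 1.0]]
```

View pics/top0.png

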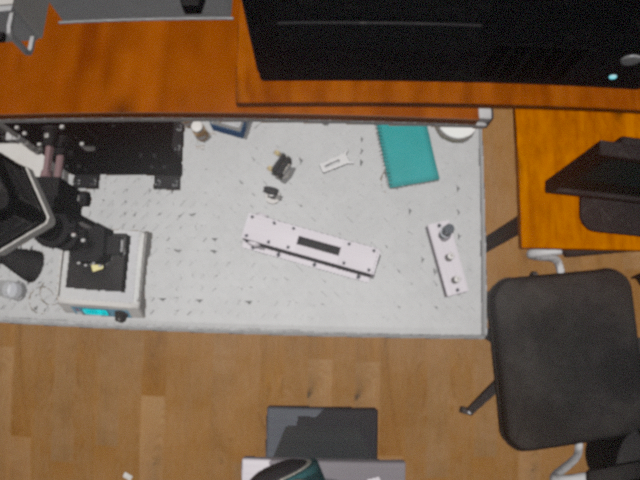

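View pics/scene0.png

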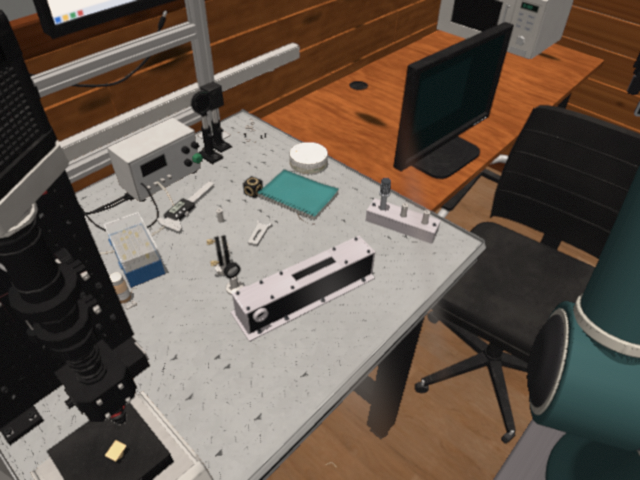

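View pics/wrist0.png

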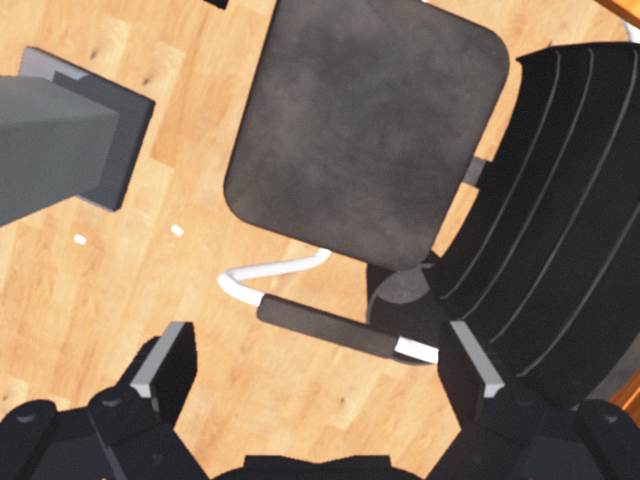

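The top view shows the rack with the pin knob at about (447,231), plain posts at (449,257) and (456,279), and the housing slot at about (318,244). The lens at (271,192) marks the beam-port end, at image left (world +y). In the scene view the knob is at (385,186).

Run:
```python
from h import *
import pickle
t=pickle.load(open('top0.pkl','rb'));s=pickle.load(open('scene0.pkl','rb'))
im=cv2.cvtColor(t['img'],cv2.COLOR_RGB2BGR)
a=cv2.resize(im[200:310,230:390],None,fx=5,fy=5,interpolation=cv2.INTER_CUBIC);cv2.imwrite('pics/th.png',a[:600,:800])
a=cv2.resize(im[210:310,410:490],None,fx=6,fy=6,interpolation=cv2.INTER_CUBIC);cv2.imwrite('pics/tr.png',a)
im=cv2.cvtColor(s['img'],cv2.COLOR_RGB2BGR)
a=cv2.resize(im[165:255,350:450],None,fx=6,fy=6,interpolation=cv2.INTER_CUBIC);cv2.imwrite('pics/sr.png',a)
print(proj(t,[.6,0,0]))
for p,z in [((318,244),.062),((447,231),.103),((449,257),.058),((456,279),.058),((271,192),.06)]: print(onz(t,*p,z))
print(onz(s,385,181,.103))
```

```text
(np.float64(329.13497633593687), np.float64(233.21121495605135))
[0.56736858 0.02148778 0.062     ]
[ 0.59084445 -0.21801276  0.103     ]
[ 0.54863015 -0.2308419   0.058     ]
[ 0.50637591 -0.24411881  0.058     ]
[0.66773989 0.11521952 0.06      ]
[ 0.59695859 -0.21844927  0.103     ]
```

View pics/th.png

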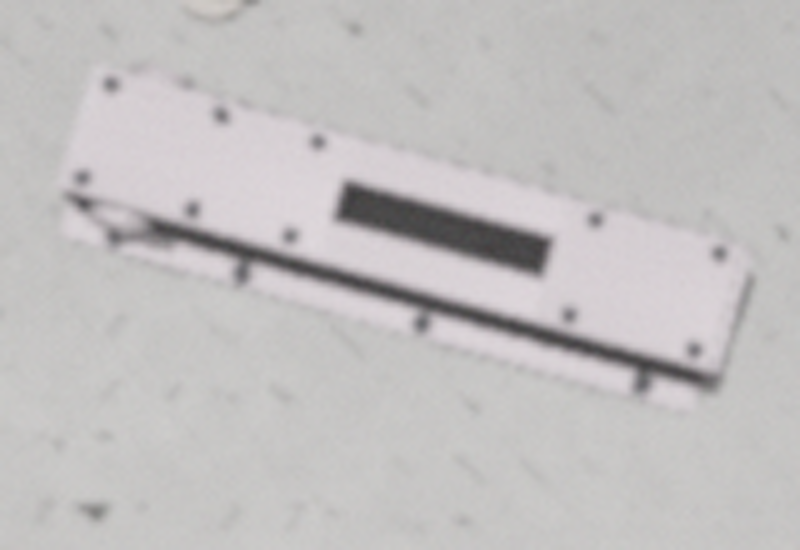

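View pics/tr.png

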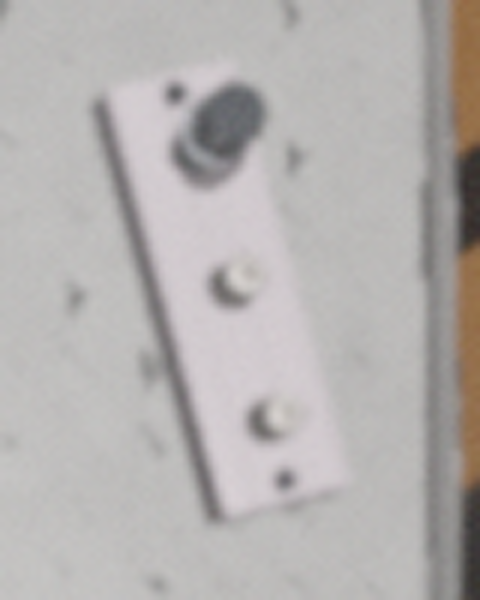

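View pics/sr.png

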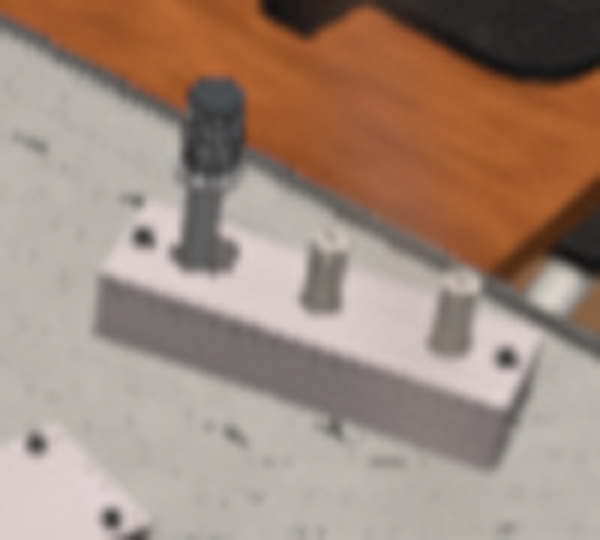

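Run:
```python
from h import *
import pickle
t=pickle.load(open('top0.pkl','rb'));s=pickle.load(open('scene0.pkl','rb'))
k1=onz(t,448.5,228.9,.103);k2=onz(s,386.2,180.5,.103);print(k1,k2)
o1,d1=ray(t,448.5,228.9);o2,d2=ray(s,386.2,180.5)
x=np.linalg.lstsq(np.c_[d1,-d2],o2-o1,rcond=None)[0];print('tri',o1+d1*x[0],o2+d2*x[1])
a=onz(t,450.3,256.2,.058);b=onz(t,457.0,278.7,.058);print(a,b,np.linalg.norm(a-b), a+(a-b))
sa=onz(s,350+330/6,165+240/6,.058);sb=onz(s,350+462/6,165+280/6,.058);print('scene posts',sa,sb,sa+(sa-sb))
# slot by mask
im=t['img'];g=cv2.cvtColor(im,cv2.COLOR_RGB2GRAY)
m=np.zeros_like(g);m[230:260,292:345]=(g[230:260,292:345]<130)
n,l,stt,c=cv2.connectedComponentsWithStats(m)
for i in range(1,n):
  if stt[i,4]>100:
    r=cv2.minAreaRect(np.argwhere(l==i)[:,::-1].astype(np.float32));print(c[i],r)
cs=[(230+p/5,200+q/5) for p,q in [(345,181),(552,237),(541,276),(334,220)]]
w=np.array([onz(t,*p,.062) for p in cs]);print(w)
print('center',w.mean(0),'len',np.linalg.norm(w[0]-w[1]),np.linalg.norm(w[2]-w[1]))
d=(w[0]-w[1]+w[3]-w[2]);print('ang +y dir',np.degrees(np.arctan2(d[1],d[0])))
# cover outline corners check
cc=[(230+p/5,200+q/5) for p,q in [(97,66),(752,262),(716,385),(62,190)]]
W=np.array([onz(t,*p,.062) for p in cc]);print(W,np.linalg.norm(W[0]-W[1]),np.linalg.norm(W[2]-W[1]))
d=(W[0]-W[1]+W[3]-W[2]);d/=np.linalg.norm(d);print('ang',np.degrees(np.arctan2(d[1],d[0])),'slotc from cover',W.mean(0)-d*.0175)
# scene slot
im=s['img'];g=cv2.cvtColor(im,cv2.COLOR_RGB2GRAY)
cv2.imwrite('pics/ss.png',cv2.resize(cv2.cvtColor(im,cv2.COLOR_RGB2BGR)[230:350,225:385],None,fx=5,fy=5,interpolation=cv2.INTER_CUBIC))
```

```text
[ 0.59489336 -0.22090362  0.103     ] [ 0.5962161  -0.22140352  0.103     ]
tri [ 0.59470559 -0.22069667  0.10397002] [ 0.59548623 -0.220252    0.10402627]
[ 0.55023918 -0.23340144  0.058     ] [ 0.50698863 -0.24607548  0.058     ] 0.04506929567987802 [ 0.59348973 -0.2207274   0.058     ]
scene posts [ 0.55190913 -0.23353108  0.058     ] [ 0.50803106 -0.2472364   0.058     ] [ 0.59578719 -0.21982575  0.058     ]
[318.35126582 245.28797468] ((318.2818908691406, 245.2789306640625), (42.44745635986328, 7.395563125610352), 15.64224624633789)
[[ 0.58159025  0.05813531  0.062     ]
 [ 0.56182585 -0.02131448  0.062     ]
 [ 0.54672579 -0.01740835  0.062     ]
 [ 0.56640292  0.06188282  0.062     ]]
center [0.5641362  0.02032382 0.062     ] len 0.08187124535471724 0.01559710462674915
ang +y dir 76.04657698291352
[[ 0.62430768  0.155133    0.062     ]
 [ 0.55397755 -0.09773871  0.062     ]
 [ 0.50658979 -0.08446811  0.062     ]
 [ 0.57552277  0.16644642  0.062     ]] 0.2624698602831865 0.04921085563265293
ang 74.54744707529153 slotc from cover [0.56043674 0.01797575 0.062     ]
```

View pics/ss.png

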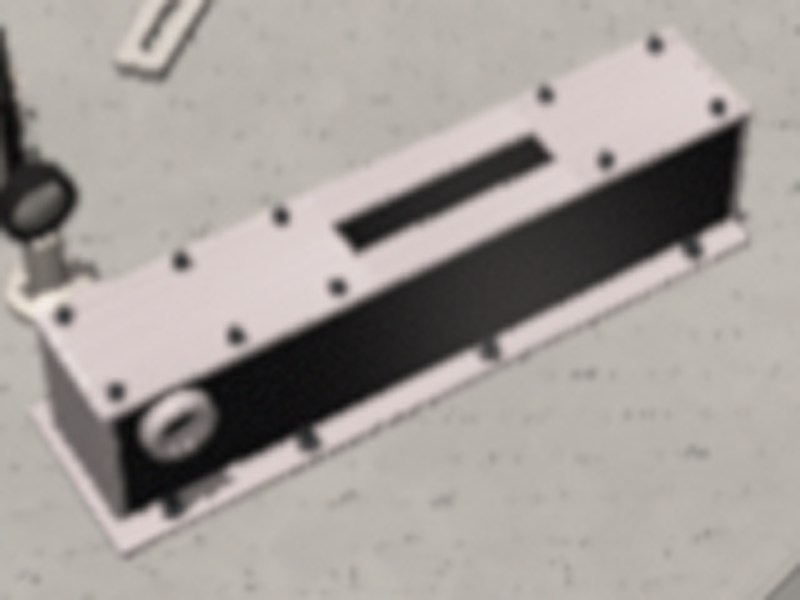

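Request:
arm_command:
  steps: [-0.5,-1,0,0,0,0,1,-0.5,-1,0,0,0,0,1,-0.5,-1,0,0,0,0,1,-0.5,-1,0,0,0,0,1,-0.5,-1,0,0,0,0,1,-0.5,-1,0,0,0,0,1,-0.5,-1,0,0,0,0,1,-0.5,-1,0,0,0,0,1,-0.5,-1,0,0,0,0,1,-0.5,-1,0,0,0,0,1]

```text
time: 1.4
tool_pos: [0.4957, -0.3457, 0.2449]
tcp_rot: [-2.653, 1.682, 0.001]
wrist_force: [0.6, 0.3, -0.4]
width: 0.998
```

Run:
```python
from h import *
import pickle
st()
s=pickle.load(open('scene0.pkl','rb'))
cs=[(225+p/5,230+q/5) for p,q in [(333,228),(533,135),(553,158),(357,253)]]
w=np.array([onz(s,*p,.062) for p in cs]);print(w)
print('center',w.mean(0),'len',np.linalg.norm(w[0]-w[1]),np.linalg.norm(w[2]-w[1]))
d=(w[0]-w[1]+w[3]-w[2]);print('ang +y dir',np.degrees(np.arctan2(d[1],d[0])))
```

```text
time 1.4
q [-0.6502  0.1322  1.7611 -0.      1.249   0.4798]
joint_vel [ 0.4434  0.0166 -0.0191 -0.0009  0.0016  0.4385]
joint_torque [-2.24000e+00 -4.43131e+01 -3.61456e+01  1.30000e-03  8.67000e-02
 -4.65100e-01]
tool_pos [ 0.4957 -0.3457  0.2449]
tcp_rot [-2.6533e+00  1.6821e+00  1.0000e-03]
wrist_force [ 0.6295  0.2723 -0.4132]
torque [-0.031  -0.0316  0.0174]
width 0.9978
[[ 0.58160171  0.05961974  0.062     ]
 [ 0.56097527 -0.02069986  0.062     ]
 [ 0.54836788 -0.01715784  0.062     ]
 [ 0.56765713  0.0620466   0.062     ]]
center [0.5646505  0.02095216 0.062     ] len 0.08292579414240743 0.01309549466989404
ang +y dir 75.95203271358073
```

Request:
arm_command:
  steps: [-0.47,-0.96,0,0,0,0,1,-0.47,-0.96,0,0,0,0,1,-0.47,-0.96,0,0,0,0,1,-0.47,-0.96,0,0,0,0,1,-0.47,-0.96,0,0,0,0,1,0,0,0.5,0,0,0.75,1,0,0,0.5,0,0,0.75,1,0,0,0,0,0,0,1]

```text
time: 2.4
tool_pos: [0.5943, -0.2209, 0.2132]
tcp_rot: [2.513, -1.883, -0.006]
wrist_force: [-0.3, 0.1, 0.1]
width: 1.001
```

Run:
```python
from h import *
import pickle
st()
c=cam('wrist');save(c,'w1.png');pickle.dump(c,open('w1.pkl','wb'))
print(proj(c,[.595,-.2207,.103]))
```

```text
time 2.4
q [-0.3952  0.2111  1.7287 -0.      1.2058  0.8908]
joint_vel [-0.0039 -0.015  -0.0296 -0.001   0.0046 -0.026 ]
joint_torque [ 1.47500e-01 -4.76741e+01 -3.59561e+01  8.40000e-03 -1.11900e-01
  2.70400e-01]
tool_pos [ 0.5943 -0.2209  0.2132]
tcp_rot [ 2.5135 -1.883  -0.006 ]
wrist_force [-0.2668  0.1402  0.0845]
torque [0.0015 0.0386 0.0148]
width 1.001
(np.float64(318.2054967233403), np.float64(237.93150084258562))
```

View pics/w1.png

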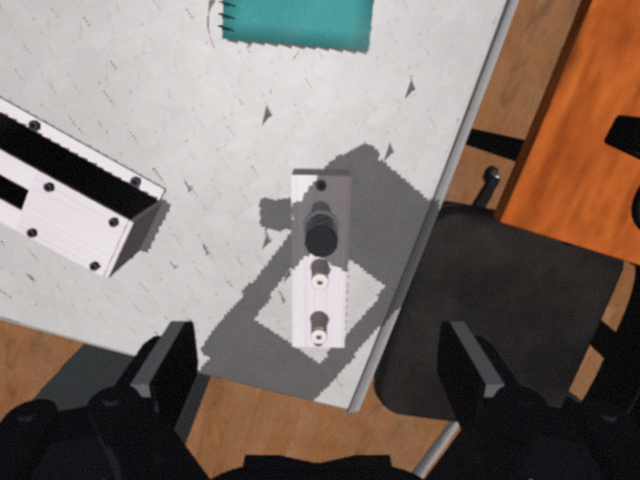

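The wrist view shows the rack centred. The knob top is near (320,239), right at my prediction (318,238), and the post tops are at (319,282) and (319,337).

Run:
```python
from h import *
import pickle
c=pickle.load(open('w1.pkl','rb'))
im=cv2.cvtColor(c['img'],cv2.COLOR_RGB2BGR)
cv2.imwrite('pics/w1z.png',cv2.resize(im[170:270,270:370],None,fx=6,fy=6,interpolation=cv2.INTER_CUBIC))
print(onz(c,321,239,.103),onz(c,319.5,282,.058),onz(c,319.5,337,.058))
P=c['pose'];print(P[:3,3])
```

```text
[ 0.59482335 -0.22247676  0.103     ] [ 0.54835718 -0.23527641  0.058     ] [ 0.504093   -0.24824439  0.058     ]
[ 0.67158575 -0.1984442   0.34250396]
```

View pics/w1z.png

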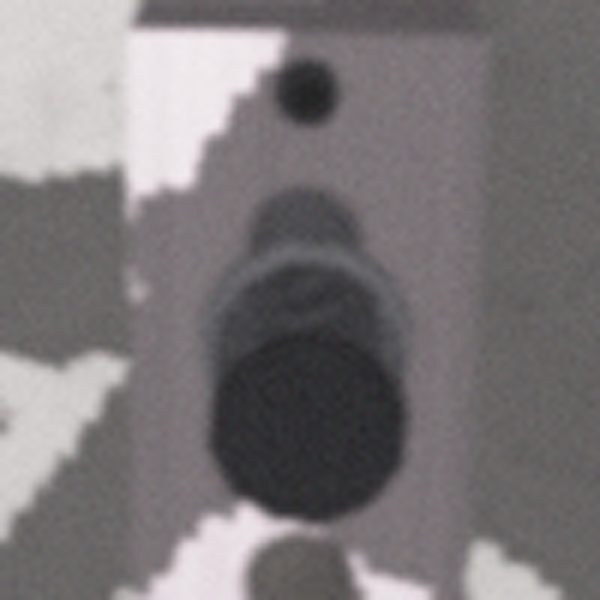

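Request:
arm_command:
  steps: [0.02,0,0.6,0,0,0,1,0,0,0.8,0,0,0,0.8,0,0,0.8,0,0,0,0.7,0,0,0.8,0,0,0,0.6,0,0,0.6,0,0,0,0.5,0,0,0.4,0,0,0,0.5,0,0,0.07,0,0,0,0.5,0,0,0,0,0,0,0.5]
  squeeze: 60

```text
time: 3.45
tool_pos: [0.5962, -0.2224, 0.0937]
tcp_rot: [-2.513, 1.885, -0.002]
wrist_force: [-0.3, -0.5, -0.0]
width: 0.505
```

Run:
```python
from h import *
st()
c=cam('wrist');save(c,'w2.png')
```

```text
time 3.45
q [-0.3962  0.3214  1.8266  0.      0.9925  0.8908]
joint_vel [-0.0004 -0.0106 -0.0079  0.     -0.0003  0.0015]
joint_torque [-1.57000e-02 -4.93817e+01 -3.17046e+01 -8.00000e-04  6.00000e-03
 -1.10000e-03]
tool_pos [ 0.5962 -0.2224  0.0937]
tcp_rot [-2.5131e+00  1.8848e+00 -1.6000e-03]
wrist_force [-0.2693 -0.4762 -0.0005]
torque [-0.0132  0.0065  0.0135]
width 0.5053
```

View pics/w2.png

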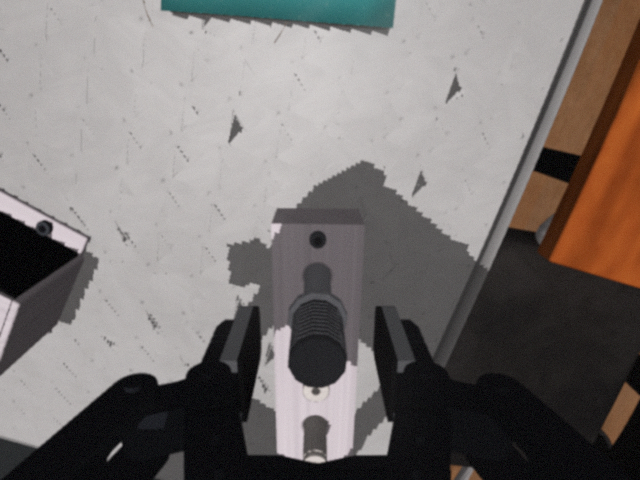

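The knob is centred between the jaws: its axis is at column 318 and the jaw midpoint at 317. Now I'll close.

Request:
arm_command:
  steps: [0,0.04,0.09,0,0,0,0.5,0,0,0,0,0,0,0.35,0,0,0,0,0,0,0.2,0,0,0,0,0,0,0.1,0,0,0,0,0,0,0,0,0,0,0,0,0,0,0,0,0,0,0,0,0]
  squeeze: 60

```text
time: 4.38
tool_pos: [0.5948, -0.2227, 0.0909]
tcp_rot: [-2.513, 1.885, -0.001]
wrist_force: [-0.4, -0.1, 3.7]
width: 0.208
```

Run:
```python
from h import *
st()
c=cam('wrist');save(c,'w3.png')
```

```text
time 4.375
q [-0.3974  0.3227  1.8308  0.      0.9873  0.8897]
joint_vel [-0.001  -0.0008  0.0014 -0.0015 -0.0009 -0.0005]
joint_torque [  0.1481 -47.6073 -30.5014   0.0869  -0.1515  -0.    ]
tool_pos [ 0.5948 -0.2227  0.0909]
tcp_rot [-2.513e+00  1.885e+00 -1.200e-03]
wrist_force [-0.4481 -0.0584  3.6968]
torque [ 0.0418  0.0651 -0.0372]
width 0.2083
```

View pics/w3.png

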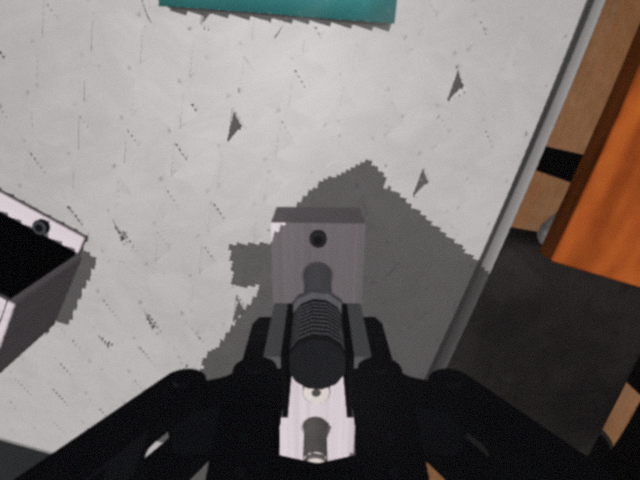

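Request:
arm_command:
  steps: [0,0,-0.1,0,0,0,0,0,0,-0.3,0,0,0,0,0,0,-0.6,0,0,0,0,0,0,-0.8,0,0,0,0,0,0,-0.8,0,0,0,0,0,0,-0.4,0,0,0,0,0,0,0,0,0,0,0]
  squeeze: 80

```text
time: 5.3
tool_pos: [0.5952, -0.2227, 0.1822]
tcp_rot: [-2.513, 1.885, -0.004]
wrist_force: [0.0, 0.4, -1.8]
width: 0.209
```

Run:
```python
from h import *
import pickle
st()
for n in ['wrist','top','scene']:
    c=cam(n);save(c,n+'4.png');pickle.dump(c,open(n+'4.pkl','wb'))
    im=cv2.imread('pics/'+n+'4.png')
    p=bot.read_state()['tool_pos'];u,v=map(int,proj(c,p-np.array([0,0,.04])));print(n,u,v)
    if n=='scene': cv2.imwrite('pics/s4z.png',cv2.resize(im[max(v-60,0):v+60,u-70:u+70],None,fx=5,fy=5,interpolation=cv2.INTER_CUBIC))
```

```text
time 5.3
q [-3.9740e-01  2.3370e-01  1.7607e+00  1.0000e-04  1.1447e+00  8.8970e-01]
joint_vel [-0.0012  0.0232  0.0328 -0.0015 -0.0094  0.0003]
joint_torque [ 1.52000e-02 -4.96509e+01 -3.61596e+01  2.80000e-03  9.21000e-02
 -0.00000e+00]
tool_pos [ 0.5952 -0.2227  0.1822]
tcp_rot [-2.5126  1.8846 -0.0038]
wrist_force [ 0.0277  0.4288 -1.8341]
torque [0.0187 0.0352 0.0208]
width 0.2088
wrist 316 290
top 453 225
scene 389 165
```

View pics/s4z.png

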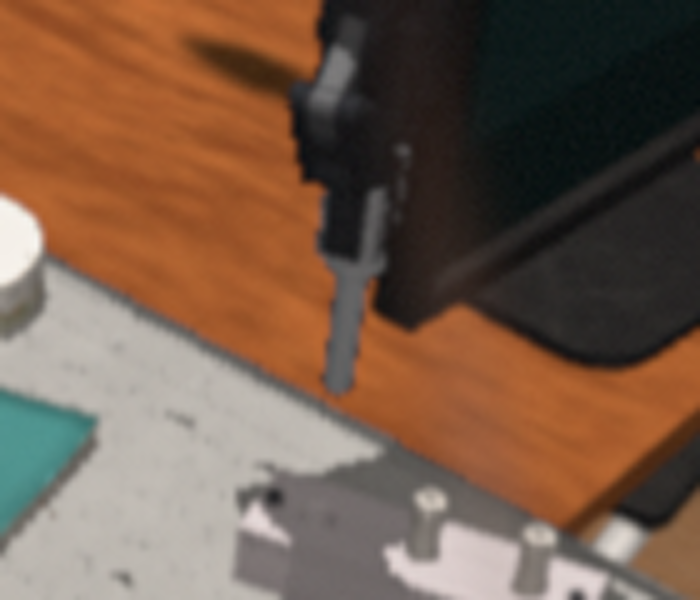

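View pics/wrist4.png

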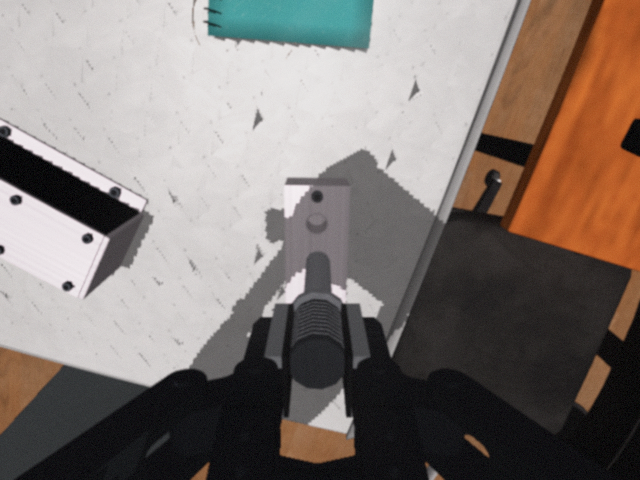

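Request:
arm_command:
  steps: [-0.5,0,0,0,0,0,0,-0.96,0.01,0,0,0,0,0,-0.96,0.01,0,0,0,0,0,-0.96,0.01,0,0,0,0,0,-0.96,0.01,0,0,0,0,0,-0.96,0.01,0,0,0,0,0,-0.46,0,0,0,0,0,0]

```text
time: 6.32
tool_pos: [0.5431, -0.0543, 0.1801]
tcp_rot: [2.515, -1.882, -0.002]
wrist_force: [-0.1, 0.7, -1.9]
width: 0.204
```

Request:
arm_command:
  steps: [0,0,0,0,0,0.7,0,0,0,0,0,0,1,0,0,0,0,0,0,1,0,0,0,0,0,0,1,0,0,0,0,0,0,1,0,0,0,0,0,0,0.33,0,0,0,0,0,0,0,0,0,0,0,0,0,0,0]

```text
time: 7.32
tool_pos: [0.5446, -0.0569, 0.1805]
tcp_rot: [1.937, -2.473, -0.0]
wrist_force: [0.1, 0.2, -0.8]
width: 0.206
```

Run:
```python
from h import *
import pickle
st()
c=cam('wrist');save(c,'w5.png');pickle.dump(c,open('w5.pkl','wb'))
P=c['pose'];T=P@np.linalg.inv(c['T_tool_cam']);print(np.round(T,4))
print('nose pred',proj(c,(T@[0,0,.083,1])[:3]))
```

```text
time 7.325
q [-0.1497  0.0745  1.9476  0.      1.1195  1.6631]
joint_vel [-0.0004  0.002  -0.0034 -0.0014  0.0018  0.0043]
joint_torque [ 3.21000e-02 -3.95275e+01 -3.52309e+01  1.70000e-03  3.20000e-03
 -3.30000e-03]
tool_pos [ 0.5446 -0.0569  0.1805]
tcp_rot [ 1.9370e+00 -2.4733e+00 -1.0000e-04]
wrist_force [ 0.0848  0.2367 -0.8292]
torque [ 0.0239 -0.041  -0.0033]
width 0.2056
[[-2.397e-01 -9.709e-01 -0.000e+00  5.446e-01]
 [-9.709e-01  2.397e-01  0.000e+00 -5.690e-02]
 [-0.000e+00  1.000e-04 -1.000e+00  1.805e-01]
 [ 0.000e+00  0.000e+00  0.000e+00  1.000e+00]]
nose pred (np.float64(316.36299192623244), np.float64(255.91062587495097))
```

View pics/w5.png

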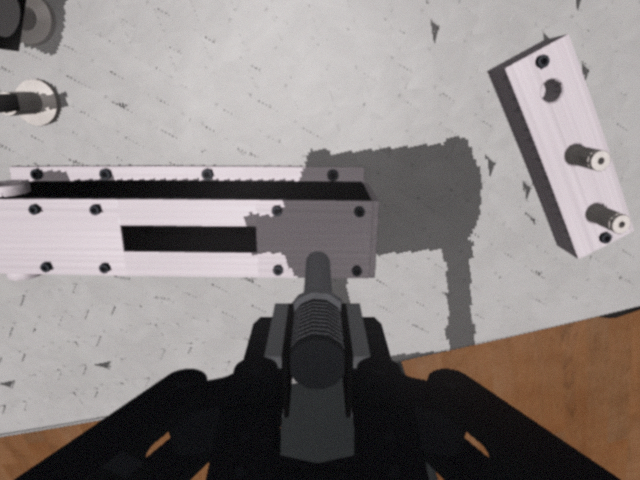

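The wrist view shows the slot with edges about u 122–256, v 227–251, nearly parallel to the jaw axis. The pin hangs straight with its nose at about (317,255), against a predicted (316,256).

```bash
cat > slot.py <<'E'
from h import *
def slot(c,box,thr=70,pts=None):
    u0,v0,u1,v1=box
    g=cv2.GaussianBlur(cv2.cvtColor(c['img'],cv2.COLOR_RGB2GRAY),(3,3),0)
    m=np.zeros_like(g);m[v0:v1,u0:u1]=(g[v0:v1,u0:u1]<thr)
    n,l,s,_=cv2.connectedComponentsWithStats(m);i=1+np.argmax(s[1:,4])
    cn=max(cv2.findContours((l==i).astype(np.uint8),0,1)[0],key=len)[:,0].astype(float)
    w=np.array([onz(c,*p,.062) for p in cn])[:,:2].astype(np.float32)
    r=cv2.minAreaRect(w*1000);return s[i],r
E
python3 - <<'E'
from slot import *
import pickle
c=pickle.load(open('w5.pkl','rb'))
for t in (50,70,90): print(slot(c,(105,215,275,262),t))
im=cv2.imread('pics/w5.png');cv2.imwrite('pics/w5z.png',cv2.resize(im[205:275,105:275],None,fx=4.5,fy=4.5,interpolation=cv2.INTER_CUBIC))
g=cv2.convertScaleAbs(im[215:262,105:275],alpha=5);cv2.imwrite('pics/w5g.png',cv2.resize(g,None,fx=4.5,fy=4.5))
E
```

```text
(array([ 122,  227,  134,   24, 3010], dtype=int32), ((561.6359252929688, 20.180362701416016), (82.48870849609375, 14.972054481506348), 75.97389221191406))
(array([ 122,  226,  135,   26, 3170], dtype=int32), ((561.5677490234375, 20.109777450561523), (83.25381469726562, 16.180400848388672), 76.09346771240234))
(array([ 122,  226,  136,   27, 3337], dtype=int32), ((561.288818359375, 20.004987716674805), (84.1559066772461, 16.841190338134766), 75.96826934814453))
```

View pics/w5z.png

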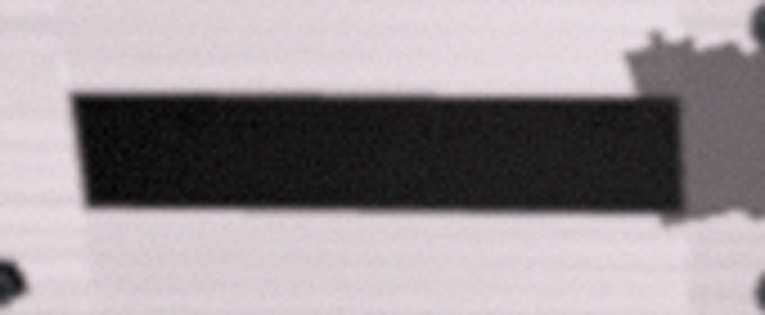

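View pics/w5g.png

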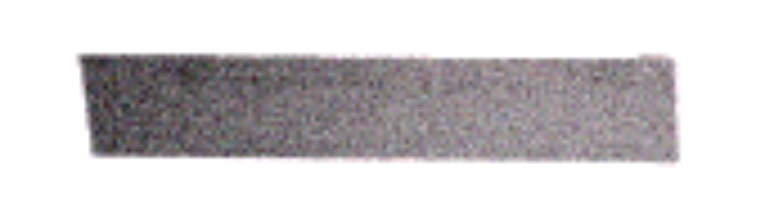

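Run:
```python
from h import *
import pickle
c=pickle.load(open('w5.pkl','rb'))
im=cv2.imread('pics/w5.png')
z=cv2.resize(cv2.convertScaleAbs(im[240:400,265:375],alpha=2.0),None,fx=3.75,fy=3.75,interpolation=cv2.INTER_CUBIC)
P=c['pose'];T=P@np.linalg.inv(c['T_tool_cam'])
def circ(r,zt,off,col):
    a=np.linspace(0,2*np.pi,60)
    pts=[proj(c,(T@[off[0]+r*np.cos(t),off[1]+r*np.sin(t),zt,1])[:3]) for t in a]
    pts=[(int((u-265)*3.75),int((v-240)*3.75)) for u,v in pts]
    cv2.polylines(z,[np.array(pts)],True,col,1)
circ(.0043,.083,(0,0),(0,255,0));circ(.010,-.012,(0,0),(0,255,0));circ(.012,.022,(0,0),(0,255,255));circ(.00635,.079,(0,0),(255,255,0))
cv2.imwrite('pics/w5p.png',z)
```

```text
(no output)
```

View pics/w5p.png

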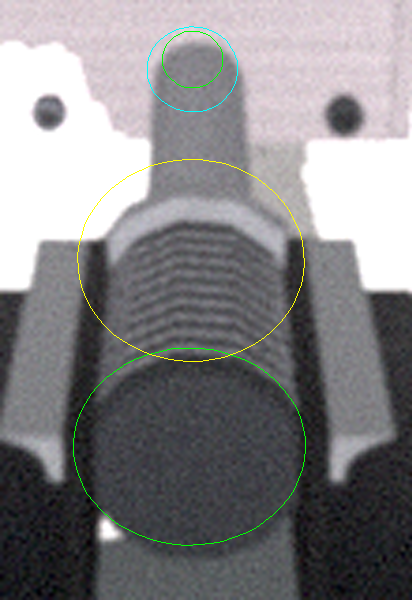

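Run:
```python
from h import *
import pickle
c=pickle.load(open('w5.pkl','rb'))
P=c['pose'];T=P@np.linalg.inv(c['T_tool_cam'])
out=[]
for f in ['w3','w5']:
    im=cv2.imread(f'pics/{f}.png')
    z=cv2.resize(cv2.convertScaleAbs(im[240:400,265:375],alpha=1.5),None,fx=3.6,fy=3.6,interpolation=cv2.INTER_CUBIC)
    for r,zt,col in [(.0043,.083,(0,255,0)),(.010,-.012,(0,255,0)),(.012,.022,(0,255,255)),(.012,.018,(0,255,255)),(.00635,.022,(255,255,0))]:
        a=np.linspace(0,2*np.pi,60)
        pts=[proj(c,(T@[r*np.cos(t),r*np.sin(t),zt,1])[:3]) for t in a]
        cv2.polylines(z,[np.array([(int((u-265)*3.6),int((v-240)*3.6)) for u,v in pts])],True,col,1)
    out.append(z)
cv2.imwrite('pics/cmp.png',np.hstack(out))
```

View pics/cmp.png

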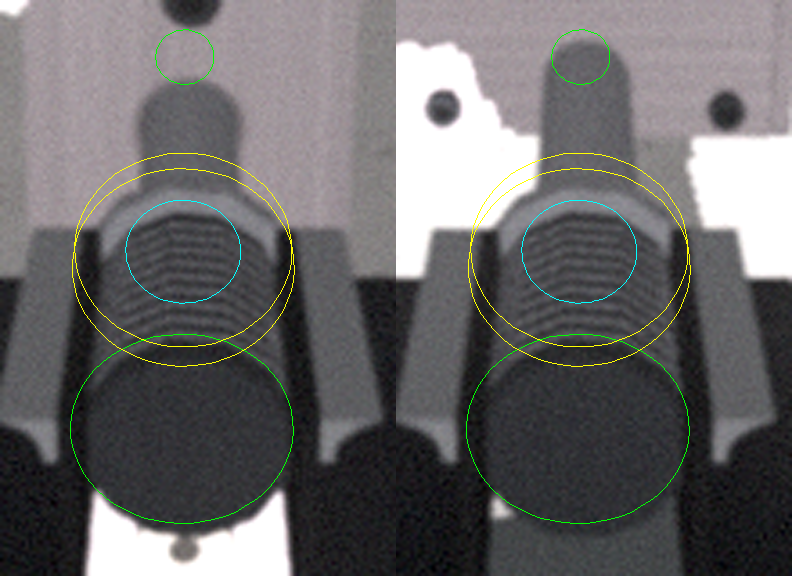

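Request:
arm_command:
  steps: [-0.5,0,0,0,0,0,0,-0.6,0.02,0,0,0,0,0,-0.49,0,0.3,0,0,0,0,0,0,0.5,0,0,0,0,0,0,0,0,0,0,0,0,0,0,0,0,0,0]

```text
time: 8.12
tool_pos: [0.5552, -0.0109, 0.1559]
tcp_rot: [1.935, -2.474, -0.001]
wrist_force: [-0.8, 0.1, -1.1]
width: 0.205
```

Run:
```python
from h import *
import pickle
st()
o=[]
for n in ['wrist','top','scene']:
    c=cam(n);save(c,n+'6.png');im=cv2.imread('pics/'+n+'6.png')
    p=bot.read_state()['tool_pos']-np.array([0,0,.083]);u,v=map(int,proj(c,p));print(n,u,v)
    k={'wrist':60,'top':35,'scene':40}[n]
    o.append(cv2.resize(im[v-k:v+k,u-k:u+k],(390,390),interpolation=cv2.INTER_CUBIC))
cv2.imwrite('pics/c6.png',np.hstack(o[:1]+o[2:]))
```

```text
time 8.125
q [-6.4300e-02  1.1340e-01  1.9538e+00 -3.0000e-04  1.0755e+00  1.7498e+00]
joint_vel [-0.0035 -0.0095 -0.0136  0.0009  0.0018  0.0004]
joint_torque [ 2.14700e-01 -4.04112e+01 -3.39324e+01  1.04000e-02  4.14000e-02
 -7.00000e-04]
tool_pos [ 0.5552 -0.0109  0.1559]
tcp_rot [ 1.9349e+00 -2.4738e+00 -9.0000e-04]
wrist_force [-0.7918  0.0741 -1.1093]
torque [-0.0182 -0.0033  0.0521]
width 0.205
wrist 316 255
top 335 249
scene 330 256
```

View pics/c6.png

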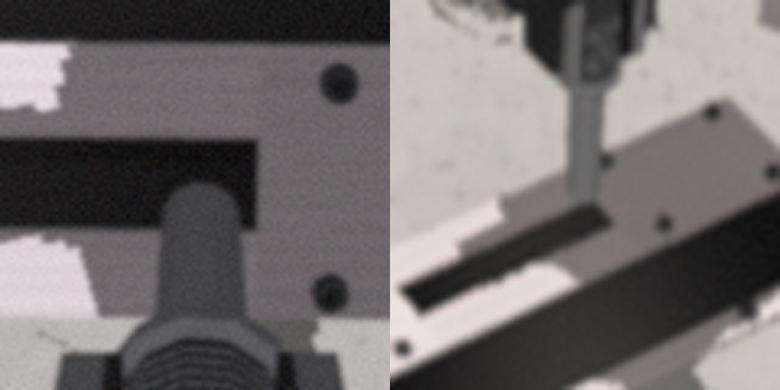

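Run:
```python
from h import *
c=cam('wrist')
s=bot.read_state();z=s['tool_pos'][2]-.083;print(z)
T=R.from_rotvec(s['tcp_rot']).as_matrix();ty=T[:,1];tx=T[:,0]
f=onz(c,317.5,251,z+.004)+.00635*ty
a=onz(c,256+200/3.25,195+140/3.25,.062);b=onz(c,256+200/3.25,195+228/3.25,.062)
print('center',f,'slot mid',(a+b)/2,'w',(a-b)@ty,'err tool y (slot-pin)',((a+b)/2-f)@ty)
# slot right end
e=onz(c,256+257/3.25,195+185/3.25,.062);print('end: pin to end along tool x',(e-f)@tx)
```

```text
0.07397558076085918
center [ 0.55378152 -0.01113193  0.07796988] slot mid [ 0.5538625  -0.01115832  0.062     ] w -0.01615766987570629 err tool y (slot-pin) -7.062357037793697e-05
end: pin to end along tool x 0.009841938930345637
```

View pics/top6.png

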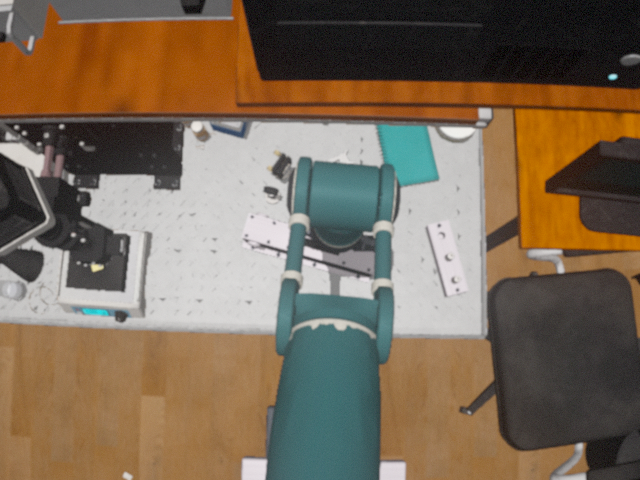

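The nose is laterally centred over the slot (about 0.1 mm error) and about 10 mm from the slot's -y end, so it is at y ≈ -32 as planned. I'll enter gently.

Request:
arm_command:
  steps: [0,0,0.3,0,0,0,0,0,0,0.15,0,0,0,0,0,0,0.1,0,0,0,0,0,0,0.1,0,0,0,0,0,0,0,0,0,0,0]

```text
time: 8.95
tool_pos: [0.5554, -0.0106, 0.1367]
tcp_rot: [1.936, -2.474, -0.001]
wrist_force: [0.4, -0.2, -1.0]
width: 0.202
```

Request:
arm_command:
  steps: [0,0,0.2,0,0,0,0,0,0,0.25,0,0,0,0,0,0,0.2,0,0,0,0,0,0,0.1,0,0,0,0,0,0,0.05,0,0,0,0,0,0,0,0,0,0,0]

```text
time: 9.7
tool_pos: [0.5556, -0.0106, 0.113]
tcp_rot: [1.936, -2.474, -0.0]
wrist_force: [-0.2, 0.2, -0.7]
width: 0.205
```

Request:
arm_command:
  steps: [0,0,0.05,0,0,0,0,0,0,0.05,0,0,0,0,0,0,0.02,0,0,0,0,0,0,0,0,0,0,0]

```text
time: 10.2
tool_pos: [0.5555, -0.0106, 0.1093]
tcp_rot: [1.936, -2.474, -0.0]
wrist_force: [0.7, -0.3, -2.2]
width: 0.205
```

Request:
arm_command:
  steps: [0,0,0.03,0,0,0,0,0,0,0,0,0,0,0]

```text
time: 10.45
tool_pos: [0.5555, -0.0106, 0.1084]
tcp_rot: [1.936, -2.474, -0.0]
wrist_force: [-0.7, 0.0, -1.3]
width: 0.207
```

Request:
arm_command:
  steps: [0,0,0.03,0,0,0,0,0,0,0,0,0,0,0]

```text
time: 10.7
tool_pos: [0.5556, -0.0106, 0.1076]
tcp_rot: [-1.936, 2.474, 0.0]
wrist_force: [-0.6, -0.4, -1.1]
width: 0.206
```

Request:
arm_command:
  steps: [0,0,0.02,0,0,0,0,0,0,0,0,0,0,0]

```text
time: 10.95
tool_pos: [0.5559, -0.0107, 0.1075]
tcp_rot: [-1.936, 2.474, -0.001]
wrist_force: [-0.5, 0.1, 2.6]
width: 0.209
```

Request:
arm_command:
  steps: [0,0,0.02,0,0,0,0,0,0,0,0,0,0,0]

```text
time: 11.2
tool_pos: [0.5561, -0.0107, 0.1074]
tcp_rot: [-1.935, 2.474, -0.001]
wrist_force: [-2.4, -0.3, 5.1]
width: 0.208
```

Request:
arm_command:
  steps: [0,0,0.02,0,0,0,0,0,0,0,0,0,0,0]

```text
time: 11.45
tool_pos: [0.5564, -0.0108, 0.1074]
tcp_rot: [-1.935, 2.473, -0.002]
wrist_force: [-2.0, -1.2, 7.7]
width: 0.209
```

Contact is at TCP z = 0.1075, which puts the nose at 24.5 mm as expected, with about 4.5 N/mm of compliance. I'll ease the preload and slide along +y.

Request:
arm_command:
  steps: [0,0,-0.015,0,0,0,0,-0.05,0,0,0,0,0,0,-0.05,0,0,0,0,0,0,0,0,0,0,0,0,0]

```text
time: 11.95
tool_pos: [0.5569, -0.0086, 0.1073]
tcp_rot: [1.937, -2.474, 0.003]
wrist_force: [-1.2, -1.7, 6.4]
width: 0.208
```

Request:
arm_command:
  steps: [-0.05,0,0,0,0,0,0,-0.05,0,0,0,0,0,0,0,0,0,0,0,0,0]

```text
time: 12.32
tool_pos: [0.5577, -0.005, 0.1068]
tcp_rot: [-1.935, 2.473, -0.002]
wrist_force: [0.2, -1.7, 4.3]
width: 0.203
```

Request:
arm_command:
  steps: [-0.05,0,0,0,0,0,0,-0.05,0,0,0,0,0,0,0,0,0,0,0,0,0]

```text
time: 12.7
tool_pos: [0.557, -0.0014, 0.1053]
tcp_rot: [1.935, -2.473, -0.002]
wrist_force: [-0.3, 0.7, -1.5]
width: 0.207
```

Request:
arm_command:
  steps: [-0.05,0,0,0,0,0,0,-0.05,0,0,0,0,0,0,0,0,0,0,0,0,0]

```text
time: 13.08
tool_pos: [0.5582, 0.0009, 0.1061]
tcp_rot: [1.936, -2.473, -0.0]
wrist_force: [-0.6, -1.2, -1.3]
width: 0.205
```

The force dropped to the bare pin weight and z sank below face level, so the hole is here. I'll back off about 1 mm and feel downwards.

Request:
arm_command:
  steps: [0.04,0,0,0,0,0,0,0,0,0.05,0,0,0,0,0,0,0.05,0,0,0,0,0,0,0,0,0,0,0]

```text
time: 13.58
tool_pos: [0.558, -0.0005, 0.103]
tcp_rot: [1.936, -2.474, 0.0]
wrist_force: [-0.9, -2.6, -1.8]
width: 0.201
```

Request:
arm_command:
  steps: [0.03,0,0.03,0,0,0,0,0,0,0.05,0,0,0,0,0,0,0,0,0,0,0]

```text
time: 13.95
tool_pos: [0.5578, -0.0009, 0.1006]
tcp_rot: [1.936, -2.474, -0.001]
wrist_force: [-0.5, -0.4, -1.7]
width: 0.204
```

Request:
arm_command:
  steps: [0,0,0.06,0,0,0,0,0,0,0.06,0,0,0,0,0,0,0,0,0,0,0]

```text
time: 14.32
tool_pos: [0.5578, -0.0009, 0.097]
tcp_rot: [1.936, -2.474, -0.001]
wrist_force: [-0.0, 0.1, -1.4]
width: 0.207
```

Request:
arm_command:
  steps: [0,0,0.06,0,0,0,0,0,0,0.05,0,0,0,0,0,0,0,0,0,0,0]

```text
time: 14.7
tool_pos: [0.5578, -0.001, 0.0937]
tcp_rot: [1.936, -2.474, -0.0]
wrist_force: [0.2, -0.4, -1.6]
width: 0.206
```

Request:
arm_command:
  steps: [0,0,0.06,0,0,0,0,0,0,0,0,0,0,0]

```text
time: 14.95
tool_pos: [0.5578, -0.001, 0.0919]
tcp_rot: [1.936, -2.474, -0.0]
wrist_force: [0.3, -0.5, -1.2]
width: 0.208
```

Request:
arm_command:
  steps: [0,0,0.04,0,0,0,0,0,0,0,0,0,0,0]

```text
time: 15.2
tool_pos: [0.5579, -0.001, 0.0908]
tcp_rot: [1.936, -2.474, -0.0]
wrist_force: [-0.5, -1.4, -0.6]
width: 0.203
```

Request:
arm_command:
  steps: [0,0,0.02,0,0,0,0,0,0,0,0,0,0,0]

```text
time: 15.45
tool_pos: [0.5581, -0.001, 0.0905]
tcp_rot: [-1.936, 2.474, -0.0]
wrist_force: [-1.0, -0.9, -0.1]
width: 0.205
```

Request:
arm_command:
  steps: [0,0,0.02,0,0,0,0,0,0,0,0,0,0,0]

```text
time: 15.7
tool_pos: [0.5583, -0.0011, 0.0904]
tcp_rot: [-1.935, 2.474, -0.001]
wrist_force: [-1.7, -0.4, 3.7]
width: 0.206
```

The pin is bottomed at 17 mm depth (nose about 7.4 mm). Now I'll push along +y in slow steps.

Request:
arm_command:
  steps: [0,0,-0.015,0,0,0,0,-0.05,0,0,0,0,0,0,-0.05,0,0,0,0,0,0,-0.05,0,0,0,0,0,0,-0.05,0,0,0,0,0,0]
  squeeze: 100

```text
time: 16.32
tool_pos: [0.5592, 0.0029, 0.0905]
tcp_rot: [1.936, -2.471, 0.004]
wrist_force: [-3.6, -7.1, 5.2]
width: 0.201
```

Request:
arm_command:
  steps: [-0.05,0,0,0,0,0,0,-0.05,0,0,0,0,0,0,-0.05,0,0,0,0,0,0,-0.05,0,0,0,0,0,0]

```text
time: 16.82
tool_pos: [0.5607, 0.0087, 0.0905]
tcp_rot: [1.936, -2.471, 0.004]
wrist_force: [-2.9, -7.3, 5.4]
width: 0.201
```

Request:
arm_command:
  steps: [-0.05,0,-0.01,0,0,0,0,-0.05,0,0,0,0,0,0,-0.05,0,0,0,0,0,0,-0.05,0,0,0,0,0,0,-0.05,0,0,0,0,0,0,-0.05,0,0,0,0,0,0,-0.05,0,0,0,0,0,0,-0.05,0,0,0,0,0,0]

```text
time: 17.82
tool_pos: [0.5635, 0.0203, 0.0905]
tcp_rot: [1.935, -2.471, 0.004]
wrist_force: [-2.2, -7.9, 4.8]
width: 0.2
```

Request:
arm_command:
  steps: [-0.05,0,0,0,0,0,0,-0.05,0,0,0,0,0,0,-0.05,0,0,0,0,0,0,-0.05,0,0,0,0,0,0,-0.05,0,0,0,0,0,0,-0.05,0,0,0,0,0,0,-0.05,0,0,0,0,0,0,-0.05,0,0,0,0,0,0]

```text
time: 18.82
tool_pos: [0.5664, 0.0319, 0.0905]
tcp_rot: [1.935, -2.471, 0.004]
wrist_force: [-1.4, -8.7, 4.8]
width: 0.202
```

Request:
arm_command:
  steps: [-0.05,0,0,0,0,0,0,-0.05,0,0,0,0,0,0,-0.05,0,0,0,0,0,0,-0.05,0,0,0,0,0,0,-0.05,0,0,0,0,0,0,-0.05,0,0,0,0,0,0,-0.05,0,0,0,0,0,0,-0.05,0,0,0,0,0,0]

```text
time: 19.82
tool_pos: [0.5694, 0.0435, 0.0905]
tcp_rot: [1.935, -2.471, 0.004]
wrist_force: [-1.3, -8.3, 5.1]
width: 0.201
```

Request:
arm_command:
  steps: [-0.04,0,0,0,0,0,0,-0.04,0,0,0,0,0,0,-0.03,0,0,0,0,0,0]

```text
time: 20.2
tool_pos: [0.5702, 0.0468, 0.0905]
tcp_rot: [1.935, -2.471, 0.004]
wrist_force: [-1.3, -7.7, 4.4]
width: 0.203
```

Request:
arm_command:
  steps: [-0.03,0,0,0,0,0,0,-0.03,0,0,0,0,0,0]

```text
time: 20.45
tool_pos: [0.5706, 0.0485, 0.0905]
tcp_rot: [1.935, -2.471, 0.004]
wrist_force: [-2.0, -8.7, 4.6]
width: 0.199
```

Request:
arm_command:
  steps: [-0.03,0,0,0,0,0,0,-0.03,0,0,0,0,0,0]

```text
time: 20.7
tool_pos: [0.5711, 0.0502, 0.0905]
tcp_rot: [1.935, -2.471, 0.004]
wrist_force: [-0.8, -7.5, 5.0]
width: 0.199
```

Request:
arm_command:
  steps: [-0.03,0,0,0,0,0,0,0,0,0,0,0,0,0]

```text
time: 20.95
tool_pos: [0.5713, 0.0512, 0.0905]
tcp_rot: [1.936, -2.471, 0.004]
wrist_force: [-0.9, -8.2, 5.3]
width: 0.203
```

Request:
arm_command:
  steps: [-0.03,0,0,0,0,0,0,0,0,0,0,0,0,0]

```text
time: 21.2
tool_pos: [0.5715, 0.052, 0.0905]
tcp_rot: [1.936, -2.471, 0.004]
wrist_force: [-0.9, -7.4, 4.4]
width: 0.202
```

Request:
arm_command:
  steps: [-0.03,0,0,0,0,0,0,0,0,0,0,0,0,0]

```text
time: 21.45
tool_pos: [0.5717, 0.0529, 0.0905]
tcp_rot: [1.935, -2.471, 0.004]
wrist_force: [-2.0, -7.6, 4.0]
width: 0.201
```

Request:
arm_command:
  steps: [-0.03,0,0,0,0,0,0,0,0,0,0,0,0,0]

```text
time: 21.7
tool_pos: [0.5718, 0.0533, 0.0905]
tcp_rot: [1.935, -2.47, 0.005]
wrist_force: [-1.2, -9.4, 5.1]
width: 0.199
```

Request:
arm_command:
  steps: [-0.03,0,0,0,0,0,0,0,0,0,0,0,0,0]

```text
time: 21.95
tool_pos: [0.5719, 0.0536, 0.0906]
tcp_rot: [1.935, -2.469, 0.006]
wrist_force: [-1.8, -11.1, 4.5]
width: 0.202
```

Request:
arm_command:
  steps: [-0.03,0,0,0,0,0,0,0,0,0,0,0,0,0]

```text
time: 22.2
tool_pos: [0.572, 0.0539, 0.0906]
tcp_rot: [1.935, -2.468, 0.007]
wrist_force: [-2.7, -14.1, 6.0]
width: 0.201
```

The force climbs steadily while y barely advances, so the slide is at its stop. Now I'll unload the push before letting go.

Request:
arm_command:
  steps: [0.05,0,0,0,0,0,0,0.05,0,0,0,0,0,0,0,0,0,0,0,0,0]

```text
time: 22.58
tool_pos: [0.5717, 0.0529, 0.0905]
tcp_rot: [1.935, -2.472, 0.003]
wrist_force: [-1.3, -6.6, 3.9]
width: 0.194
```

Request:
arm_command:
  steps: [0.03,0,-0.01,0,0,0,0,0,0,0,0,0,0,0]

```text
time: 22.82
tool_pos: [0.5715, 0.0528, 0.0906]
tcp_rot: [1.936, -2.473, 0.002]
wrist_force: [-1.7, -6.0, 3.5]
width: 0.199
```

Request:
arm_command:
  steps: [0.05,0,-0.01,0,0,0,0,0,0,0,0,0,0,0]

```text
time: 23.08
tool_pos: [0.571, 0.0524, 0.0906]
tcp_rot: [-1.936, 2.474, 0.001]
wrist_force: [-0.0, -3.3, -1.1]
width: 0.201
```

Request:
arm_command:
  steps: [0.02,0,0,0,0,0,0,0,0,0,0,0,0,0]

```text
time: 23.32
tool_pos: [0.5708, 0.0521, 0.0908]
tcp_rot: [-1.936, 2.474, 0.001]
wrist_force: [0.6, -0.5, -1.2]
width: 0.201
```

Request:
arm_command:
  steps: [0,0,0,0,0,0,0.25,0,0,0,0,0,0,0.35,0,0,0,0,0,0,0.5,0,0,0,0,0,0,0.6,0,0,0,0,0,0,0.6]
  squeeze: 20

```text
time: 23.95
tool_pos: [0.571, 0.0517, 0.0911]
tcp_rot: [-1.936, 2.474, 0.0]
wrist_force: [0.1, -0.1, 0.1]
width: 0.603
```

Run:
```python
from h import *
import pickle
c=cam('wrist');save(c,'w7.png')
```

```text
(no output)
```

View pics/w7.png

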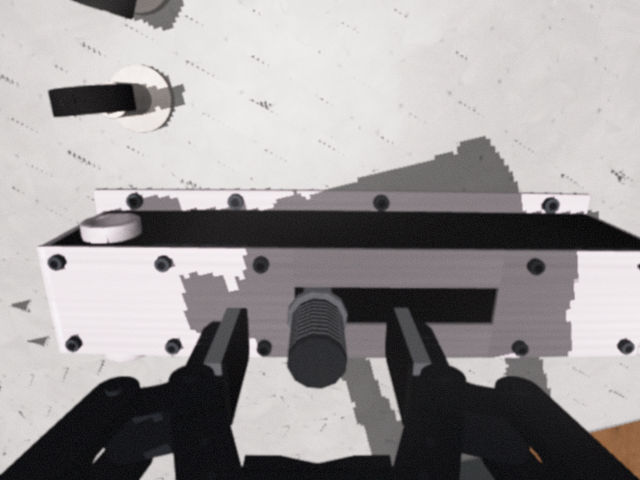

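The pin stands upright near the slot's +y end, knob at (318,360), with both jaws clear of it. I'll lift away.

Request:
arm_command:
  steps: [0,0,-0.2,0,0,0,0.6,0,0,-0.5,0,0,0,0.6,0,0,-0.8,0,0,0,0.6,0,0,-0.9,0,0,0,0.6,0,0,-0.9,0,0,0,0.6,0,0,-0.7,0,0,0,0.6,0,0.8,0,0,0,0,0.6,0,0.5,0,0,0,0,0.6,0,0,0,0,0,0,0.6]

```text
time: 25.12
tool_pos: [0.5323, 0.0613, 0.2114]
tcp_rot: [-1.936, 2.474, -0.0]
wrist_force: [0.5, -0.7, 0.8]
width: 0.598
```

Run:
```python
from h import *
import pickle
st()
for n in ['wrist','scene','top']:
    c=cam(n);save(c,n+'8.png');pickle.dump(c,open(n+'8.pkl','wb'))
    for z,p in [(.1025,(.5636+.0078,.0205+.031))]: print(n,proj(c,[*p,z]))
im=cv2.imread('pics/scene8.png');cv2.imwrite('pics/s8z.png',cv2.resize(im[200:350,200:400],None,fx=4,fy=4,interpolation=cv2.INTER_CUBIC))
```

```text
time 25.125
q [ 0.0682  0.0251  1.9396 -0.      1.1767  1.8814]
joint_vel [-0.0045  0.024  -0.0228 -0.005  -0.0149 -0.0017]
joint_torque [ 1.71500e-01 -3.76486e+01 -3.53033e+01  4.04000e-02  1.44600e-01
  2.87000e-02]
tool_pos [0.5323 0.0613 0.2114]
tcp_rot [-1.9365e+00  2.4736e+00 -2.0000e-04]
wrist_force [ 0.4637 -0.6917  0.7668]
torque [ 0.0118  0.0013 -0.0119]
width 0.5982
wrist (np.float64(316.56227722854186), np.float64(172.35507683872459))
scene (np.float64(298.8023975263112), np.float64(259.90345723981955))
top (np.float64(301.70014662613954), np.float64(237.92438675724702))
```

View pics/wrist8.png

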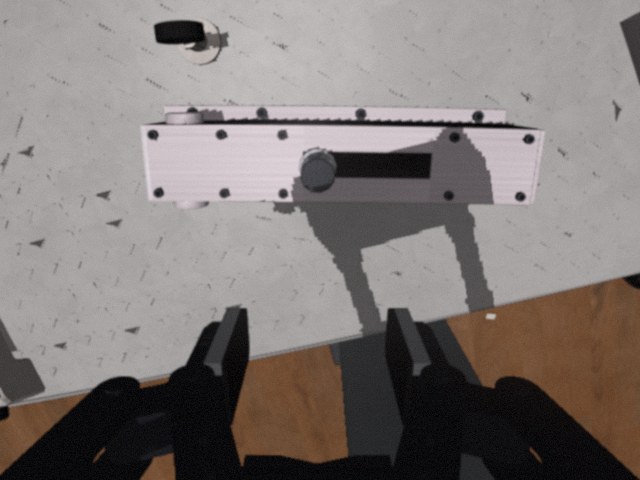

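View pics/s8z.png

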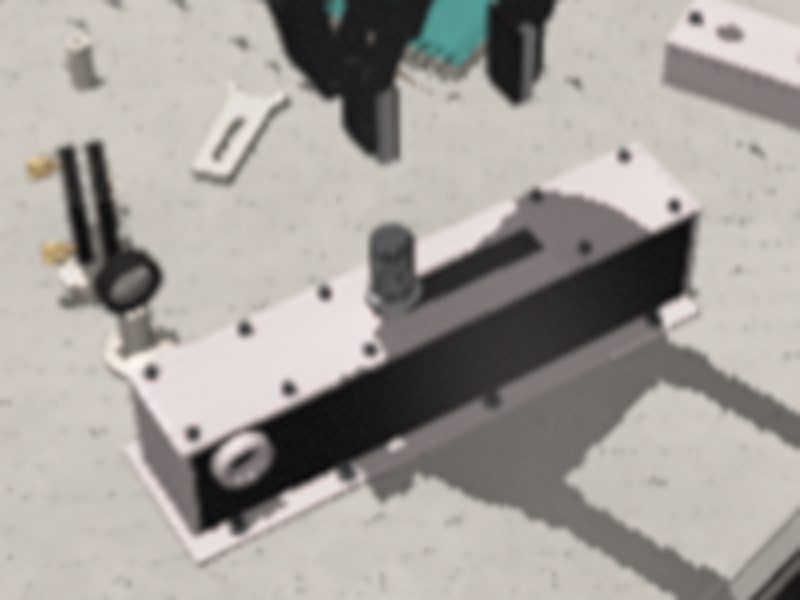

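View pics/scene8.png

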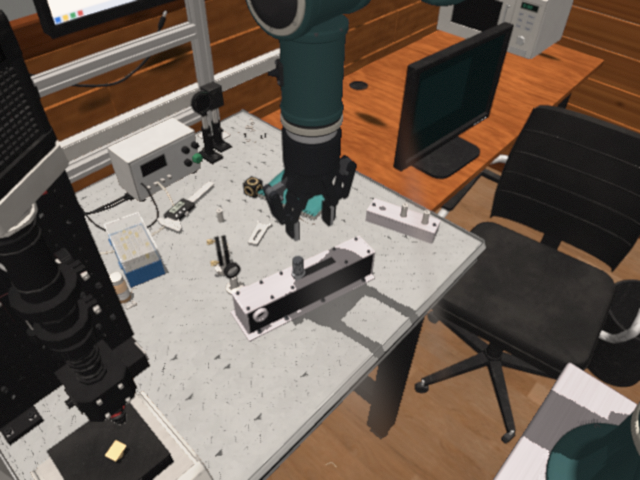

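The pin stands upright with its collar just above the cover. The knob top is at (298,259) in the scene view, against (299,260) predicted for the stop position. The lens, mirror and both rack posts are unmoved. Handing in.

Run:
```python
from h import *
print(bot.finish_job())
```

```text
the job is handed in; nothing more can be done
None
```

The job is handed in. The pin stands seated in the slide's hole with the slide at its beam-port stop, and the run took about 25 s of the 61 s allowed.

- **Taking the pin:** I lifted it straight out of the rack at its knob. It did not slip in the grip.
- **Finding the hole:** I entered the slot near its −y end and touched the slide's face at about 24.5 mm, the height given. I then felt along it with under 10 N until the nose dropped in, at about y = −22 mm.
- **Seating:** The pin went down until it bottomed at 17 mm below the face, the full depth of the hole.
- **Pushing:** The slide moved about 54 mm against roughly 8 N. At the stop the force climbed to about 14 N sideways (about 16 N in all) while the slide stopped moving. I unloaded the pin before releasing it.

**Last checks:**
- **Pin:** It stands upright with the gripper clear. Its knob is within about 1 pixel (around 1 mm) of where it should be for the +32 mm stop. The scene and wrist cameras disagree by about that much, in opposite directions.
- **Other parts:** The lens, mirror and both rack posts look where they were; I compared those only by eye.
- **Forces:** I saw them only at the end of each move, and the highest was about 16 N, so a brief peak between readings would not have shown.

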